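Transfer amplifier modules to the burn-in rack in order

TASK

Move the four amplifier modules from the coloured trays of the intake rack into the burn-in rack, one to a bay, keeping their order counted from the red end: the module nearest the intake rack's red end block goes into the bay nearest the burn-in rack's red end block, and so on. Keep the modules upright, and leave each standing flat on its bay's floor with its foot inside the walls.

Things in the scene. Friction and masses are not known exactly. Their poses are not given: they have to be found in the camera images.
- yellow_module: loose yellow-capped amplifier module, 0.15-0.3 kg, standing in the yellow tray: green board foot 56 (x) x 36 (y) x 6 mm, finned aluminium heatsink 38 x 30 mm, yellow cap 38 (x) x 32 (y) mm from 62 to 80 mm up. Origin: centre of the underside, z up. Grip the cap from above across x; along y the next module is only 24 mm away.
- blue_module: loose blue-capped amplifier module, 0.15-0.3 kg, standing in the blue tray: green board foot 56 (x) x 36 (y) x 6 mm, finned aluminium heatsink 38 x 30 mm, blue cap 38 (x) x 32 (y) mm from 62 to 80 mm up. Origin: centre of the underside, z up. Grip the cap from above across x; along y the next module is only 24 mm away.
- white_module: loose white-capped amplifier module, 0.15-0.3 kg, standing in the white tray: green board foot 56 (x) x 36 (y) x 6 mm, finned aluminium heatsink 38 x 30 mm, white cap 38 (x) x 32 (y) mm from 62 to 80 mm up. Origin: centre of the underside, z up. Grip the cap from above across x; along y the next module is only 24 mm away.
- black_module: loose black-capped amplifier module, 0.15-0.3 kg, standing in the black tray: green board foot 56 (x) x 36 (y) x 6 mm, finned aluminium heatsink 38 x 30 mm, black cap 38 (x) x 32 (y) mm from 62 to 80 mm up. Origin: centre of the underside, z up. Grip the cap from above across x; along y the next module is only 24 mm away.
- yellow_tray: fixed yellow tray of the intake rack, 76 (x) x 54 (y) mm, walls 2 mm thick, 19 high, tongue to x = -62. Origin: centre of underside, 7 mm above the table; inner floor 3 mm higher. The trays stand 56 mm apart in a row along their y, in any order of colours; +y points to the intake rack's red end block (80 x 24 x 40 tall); a grey block is at the other end.
- blue_tray: fixed blue tray of the intake rack, 76 (x) x 54 (y) mm, walls 2 mm thick, 19 high, tongue to x = -62. Origin: centre of underside, 7 mm above the table; inner floor 3 mm higher. The trays stand 56 mm apart in a row along their y, in any order of colours; +y points to the intake rack's red end block (80 x 24 x 40 tall); a grey block is at the other end.
- white_tray: fixed white tray of the intake rack, 76 (x) x 54 (y) mm, walls 2 mm thick, 19 high, tongue to x = -62. Origin: centre of underside, 7 mm above the table; inner floor 3 mm higher. The trays stand 56 mm apart in a row along their y, in any order of colours; +y points to the intake rack's red end block (80 x 24 x 40 tall); a grey block is at the other end.
- black_tray: fixed black tray of the intake rack, 76 (x) x 54 (y) mm, walls 2 mm thick, 19 high, tongue to x = -62. Origin: centre of underside, 7 mm above the table; inner floor 3 mm higher. The trays stand 56 mm apart in a row along their y, in any order of colours; +y points to the intake rack's red end block (80 x 24 x 40 tall); a grey block is at the other end.
- burn_in_rack: fixed grey rack, steel walls, 80 (x) x 228 (y) mm, empty. Origin: centre of underside, on the table. Four open bays along y, centres at y = -84, -28, 28, 84 mm, x = 0, each 72 (x) x 52 (y) inside: 8 mm play around a module whose x is along the rack's x, either way round. Bay floor 10 mm, dividers (4 thick) 30 mm, front and back walls 22 mm above the table.
- red_end: fixed red end block of the burn-in rack, 80 x 24 x 40 mm tall, against one end of it: centre 128 mm from the rack's centre on its +y or its -y side, which varies; a grey block of the same size is at the other end. Origin: centre of the underside.

How it is judged:
At the end, for the whole second after the job is handed in: Each module has the same place from the red end as its tray: 44, 100, 156 or 212 mm (within 12) from the red end block's centre, within 12 mm of the rack's x = 0, inside its length, underside within 5 mm of the bay floor's height, within 0.12 rad of upright, at rest (((y of each of blue_tray, white_tray, black_tray in the frame of yellow_tray below 0 m and horizontal distance between yellow_module and red_end between 0.032 and 0.056 m) or (((y of blue_tray in the frame of yellow_tray above 0 m and y of each of white_tray, black_tray in the frame of yellow_tray below 0 m) or (y of each of blue_tray, black_tray in the frame of yellow_tray below 0 m and y of white_tray in the frame of yellow_tray above 0 m) or (y of each of blue_tray, white_tray in the frame of yellow_tray below 0 m and y of black_tray in the frame of yellow_tray above 0 m)) and horizontal distance between yellow_module and red_end between 0.088 and 0.112 m) or (((y of each of blue_tray, white_tray in the frame of yellow_tray above 0 m and y of black_tray in the frame of yellow_tray below 0 m) or (y of each of blue_tray, black_tray in the frame of yellow_tray above 0 m and y of white_tray in the frame of yellow_tray below 0 m) or (y of blue_tray in the frame of yellow_tray below 0 m and y of each of white_tray, black_tray in the frame of yellow_tray above 0 m)) and horizontal distance between yellow_module and red_end between 0.144 and 0.168 m) or (y of each of blue_tray, white_tray, black_tray in the frame of yellow_tray above 0 m and horizontal distance between yellow_module and red_end between 0.2 and 0.224 m)) and x of yellow_module in the frame of burn_in_rack between -0.012 and 0.012 m and y of yellow_module in the frame of burn_in_rack between -0.096 and 0.096 m and z of yellow_module in the frame of burn_in_rack between 0.005 and 0.015 m and angle between each of yellow_module, blue_module, white_module, black_module's own z axis and vertical below 0.12 rad and linear speed of each of yellow_module, blue_module, white_module, black_module below 0.02 m/s and angular speed of each of yellow_module, blue_module, white_module, black_module below 0.2 rad/s and ((y of each of yellow_tray, white_tray, black_tray in the frame of blue_tray below 0 m and horizontal distance between blue_module and red_end between 0.032 and 0.056 m) or (((y of yellow_tray in the frame of blue_tray above 0 m and y of each of white_tray, black_tray in the frame of blue_tray below 0 m) or (y of each of yellow_tray, black_tray in the frame of blue_tray below 0 m and y of white_tray in the frame of blue_tray above 0 m) or (y of each of yellow_tray, white_tray in the frame of blue_tray below 0 m and y of black_tray in the frame of blue_tray above 0 m)) and horizontal distance between blue_module and red_end between 0.088 and 0.112 m) or (((y of each of yellow_tray, white_tray in the frame of blue_tray above 0 m and y of black_tray in the frame of blue_tray below 0 m) or (y of each of yellow_tray, black_tray in the frame of blue_tray above 0 m and y of white_tray in the frame of blue_tray below 0 m) or (y of yellow_tray in the frame of blue_tray below 0 m and y of each of white_tray, black_tray in the frame of blue_tray above 0 m)) and horizontal distance between blue_module and red_end between 0.144 and 0.168 m) or (y of each of yellow_tray, white_tray, black_tray in the frame of blue_tray above 0 m and horizontal distance between blue_module and red_end between 0.2 and 0.224 m)) and x of blue_module in the frame of burn_in_rack between -0.012 and 0.012 m and y of blue_module in the frame of burn_in_rack between -0.096 and 0.096 m and z of blue_module in the frame of burn_in_rack between 0.005 and 0.015 m and ((y of each of yellow_tray, blue_tray, black_tray in the frame of white_tray below 0 m and horizontal distance between white_module and red_end between 0.032 and 0.056 m) or (((y of yellow_tray in the frame of white_tray above 0 m and y of each of blue_tray, black_tray in the frame of white_tray below 0 m) or (y of each of yellow_tray, black_tray in the frame of white_tray below 0 m and y of blue_tray in the frame of white_tray above 0 m) or (y of each of yellow_tray, blue_tray in the frame of white_tray below 0 m and y of black_tray in the frame of white_tray above 0 m)) and horizontal distance between white_module and red_end between 0.088 and 0.112 m) or (((y of each of yellow_tray, blue_tray in the frame of white_tray above 0 m and y of black_tray in the frame of white_tray below 0 m) or (y of each of yellow_tray, black_tray in the frame of white_tray above 0 m and y of blue_tray in the frame of white_tray below 0 m) or (y of yellow_tray in the frame of white_tray below 0 m and y of each of blue_tray, black_tray in the frame of white_tray above 0 m)) and horizontal distance between white_module and red_end between 0.144 and 0.168 m) or (y of each of yellow_tray, blue_tray, black_tray in the frame of white_tray above 0 m and horizontal distance between white_module and red_end between 0.2 and 0.224 m)) and x of white_module in the frame of burn_in_rack between -0.012 and 0.012 m and y of white_module in the frame of burn_in_rack between -0.096 and 0.096 m and z of white_module in the frame of burn_in_rack between 0.005 and 0.015 m and ((y of each of yellow_tray, blue_tray, white_tray in the frame of black_tray below 0 m and horizontal distance between black_module and red_end between 0.032 and 0.056 m) or (((y of yellow_tray in the frame of black_tray above 0 m and y of each of blue_tray, white_tray in the frame of black_tray below 0 m) or (y of each of yellow_tray, white_tray in the frame of black_tray below 0 m and y of blue_tray in the frame of black_tray above 0 m) or (y of each of yellow_tray, blue_tray in the frame of black_tray below 0 m and y of white_tray in the frame of black_tray above 0 m)) and horizontal distance between black_module and red_end between 0.088 and 0.112 m) or (((y of each of yellow_tray, blue_tray in the frame of black_tray above 0 m and y of white_tray in the frame of black_tray below 0 m) or (y of each of yellow_tray, white_tray in the frame of black_tray above 0 m and y of blue_tray in the frame of black_tray below 0 m) or (y of yellow_tray in the frame of black_tray below 0 m and y of each of blue_tray, white_tray in the frame of black_tray above 0 m)) and horizontal distance between black_module and red_end between 0.144 and 0.168 m) or (y of each of yellow_tray, blue_tray, white_tray in the frame of black_tray above 0 m and horizontal distance between black_module and red_end between 0.2 and 0.224 m)) and x of black_module in the frame of burn_in_rack between -0.012 and 0.012 m and y of black_module in the frame of burn_in_rack between -0.096 and 0.096 m and z of black_module in the frame of burn_in_rack between 0.005 and 0.015 m); the robot touches nothing.
It fails at once if the yellow module is tipped over (more than 0.8 rad from upright) (angle between yellow_module's own z axis and vertical above 0.8 rad).
It fails at once if the blue module is tipped over (more than 0.8 rad from upright) (angle between blue_module's own z axis and vertical above 0.8 rad).
It fails at once if the white module is tipped over (more than 0.8 rad from upright) (angle between white_module's own z axis and vertical above 0.8 rad).
It fails at once if the black module is tipped over (more than 0.8 rad from upright) (angle between black_module's own z axis and vertical above 0.8 rad).
It also fails if it takes over 120 s, if anything falls off the work surface, if the arm or the gripper's body presses on something with over 40 N, if the wrist force passes 120 N, or if a joint passes its speed limit or range.

ROBOT

A 7-joint arm with a two-finger parallel gripper is mounted at the origin on the work surface. World frame = base frame: x ahead of the robot, y to its left, z up, the work surface at z = 0. Lengths are in m, angles in rad, forces in N, time in s.
With the tool pointing down it reaches from about 0.425 to 0.95 m from the base axis. Payload 16.7 kg.
Tool frame: the origin (TCP) lies between the finger pads; the fingertips stand robot.tcp_to_tips ahead of it and the grasp point (between the pads) lies 2 mm behind it (robot.tcp_to_tips is the distance from the TCP to the fingertips, in m); z points along the fingers, y is the line along which they close (so a half turn about z gives the same grasp; the last joint's range is limited). The gripper opens to 94 mm and grips with 3 to 60 N. Pads are 16 mm wide; open, the fingers measure 119 mm over their backs; the gripper's body (75 mm by 177 mm) begins 78 mm behind the grasp point.
Start: joints at [-1.393, 0.426, 0.074, 1.606, -0.034, 1.111, -0.067], TCP at [0.217, 0.639, 0.222] pointing down, gripper open.
Joint ranges: [-2.85, 2.85], [-0.5, 2.14], [-1.23, 1.37], [0.21, 2.46], [-1.02, 4.16], [0.16, 2.05], [-2.73, 2.73]. Speed limits (rad/s): [1.89, 1.89, 2.39, 2.39, 3.01, 3.01, 3.01].

INTERFACE

Orientations are given as a unit quaternion [w, x, y, z].
In Python, from cell import robot gives the robot as it stands. The module is installed in compiled form; this text tells all that it offers.
- The arm moves only by the tool play_rows, never from a script. Its argument "deltas" is a list of rows, each an object of numbers: "fingers": the closure, from 0 (fully open) to 1 (shut); "dx", "dy", "dz": the shift along the tool's x, y, z in mm; "ax", "ay", "az": the turn, a rotation vector about the tool's x, y, z in degrees. A call has 1 to 12 rows; each row is the pose to reach, as a shift and turn from the pose commanded when the call began, along the tool's axes at that moment; what a row does not reach only later rows make up. A row lasts 1/10 s, in which the tool goes at most 50 mm and 8.59 degrees, less where a joint would pass 70% of its speed; a pose out of reach is approached as far as the arm can. A call with a gripper value outside its range is refused whole. The fingers move at their own pace and stop on an object; "force" is the grip in N (left out, the last holds). Time passes only in rows, so rows that repeat a pose let the fingers close. It gives the time, the measured TCP pose, the force, the opening and the grip force at its end, in the units of the state.
- robot.observe(): the state, without advancing time (a new reading comes with each control period).
- robot.capture(name): name is "scene" or "top"; returns (picture, depth): 480x640x3 uint8, red, green, blue; 480x640 float32, m along the optical axis (not along the pixel's ray), 0 where there is no reading.
- robot.camera_info(name): a dict with "fx", "fy", "cx", "cy" (pixels), "distortion" ([k1, k2, p1, p2, k3] as OpenCV has them; the pictures are not rectified), "pose" (4x4, takes a point from camera to world coordinates). Camera axes: x right, y down, z forward; pixel columns grow to the right and rows downward; lengths in m; the calibration is good to about 2 mm. A picture is of the moment at which its call begins. camera_info takes no time and is no camera call.
- robot.job_done(): hands the job in; it is judged then, once.
The state is a dict: "time_s": time; "joint_pos": joint angles; "qd": joint speeds; "joint_efforts": joint torques, N m; "eef_pos": TCP position; "orientation": TCP orientation; "force": force on the tool from outside, world axes, zero at the start; "wrist_torque": the same for the moment, N m; "width": finger opening in m; "grip_force": force on a finger pad.
Only numpy, scipy, OpenCV 4.12 (cv2) and the standard library are available. Lean on these libraries where they do the work, as an engineer would, in place of code of your own. Each camera call takes 0.05 s, during which the arm holds its last target. There are 200 camera calls.

## Working session

There is one attempt and no reset: what is moved stays moved. The work goes in short steps, Python scripts to look and compute and a tool call to move; the robot and the scene stay as the last step left them, time stands still between calls to the robot, and variables do not carry over. Pictures are saved under pics/ and viewed, at most 14 in all, crops included, and the job is handed in when it is done.

Besides the shell and the picture viewer there is one more tool, called after ">>>" as name(argument=value, ...), one argument or row to a line, values as JSON. play_rows: Moves the arm, as the interface text tells. Its arguments: {"type":"object","properties":{"deltas":{"type":"array","items":{"type":"object","properties":{"fingers":{"type":"number"},"dx":{"type":"number"},"dy":{"type":"number"},"dz":{"type":"number"},"ax":{"type":"number"},"ay":{"type":"number"},"az":{"type":"number"}}}},"force":{"type":"number"}},"required":["deltas"]}

```bash
mkdir -p pics; python3 - <<'E'
from cell import robot
import cv2,numpy as np
print(robot.observe()); print(robot.tcp_to_tips)
for n in("scene","top"):
    p,d=robot.capture(n); cv2.imwrite(f"pics/{n}0.png",p[:,:,::-1]); np.savez(f"{n}0.npz",p=p,d=d)
    i=robot.camera_info(n); print(n,{k:np.round(v,4).tolist() for k,v in i.items()}, (d>0).mean())
E
```

```text
{'time_s': 0.0, 'joint_pos': array([-1.39250734,  0.42670741,  0.07382211,  1.60661652, -0.03413683,
        1.11077762, -0.06712195]), 'qd': array([ 1.14083093e-03, -2.98358836e-05,  1.21416161e-04, -2.33968081e-03,
       -4.33198349e-04, -2.44877497e-04,  1.77327645e-03]), 'joint_efforts': array([ 1.16940351e-03, -9.35827589e+01,  3.66685823e+00, -4.54225302e+01,
       -4.89452993e-02,  1.97952194e-02,  9.83452765e-05]), 'eef_pos': array([0.21718236, 0.6386659 , 0.22178693]), 'orientation': array([-7.92287673e-05,  1.63183445e-01,  9.86595546e-01, -6.20503971e-04]), 'force': array([ 0.82002383, -0.12391008,  0.47213658]), 'wrist_torque': array([-0.00026731,  0.00276621, -0.02991051]), 'grip_force': 0.0, 'width': 0.09420539687670293}
0.017
scene {'fx': 469.739, 'fy': 469.739, 'cx': 324.5267, 'cy': 244.4756, 'distortion': [-0.03, 0.0, 0.0, 0.0, 0.0], 'pose': [[0.5428, 0.6623, -0.5165, 0.9933], [0.8398, -0.4207, 0.343, -0.2998], [0.0099, -0.6199, -0.7846, 0.7043], [0.0, 0.0, 0.0, 1.0]]} 0.9961979166666667
top {'fx': 520.4919, 'fy': 520.4919, 'cx': 321.6188, 'cy': 240.3997, 'distortion': [-0.0251, 0.0, 0.0, 0.0, 0.0], 'pose': [[0.1132, -0.9695, 0.2172, 0.2901], [-0.9936, -0.1113, 0.0212, -0.0017], [0.0036, -0.2182, -0.9759, 1.1222], [0.0, 0.0, 0.0, 1.0]]} 0.996103515625
```

View pics/top0.png

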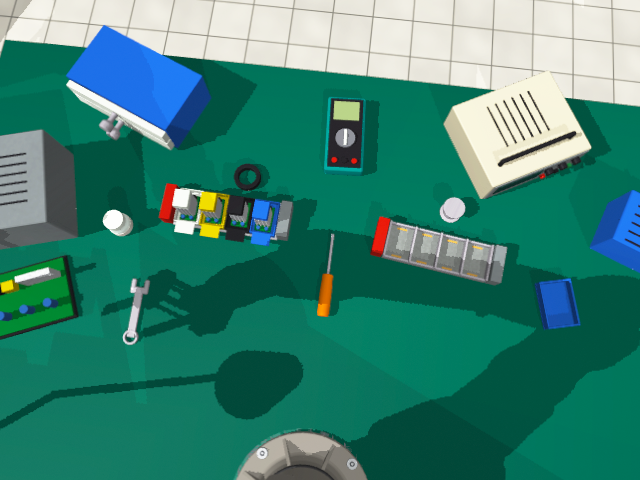

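View pics/scene0.png

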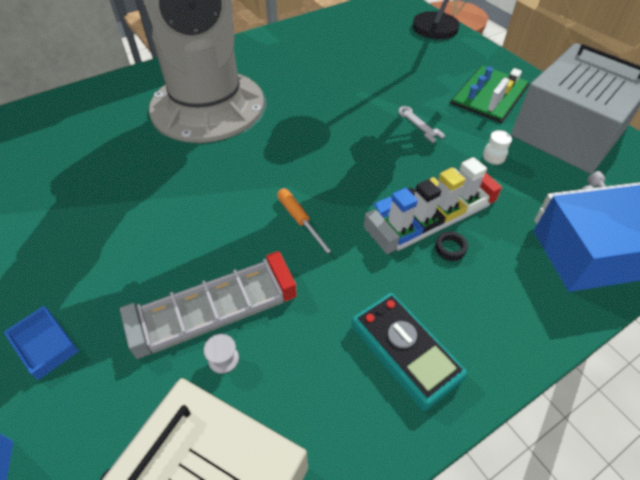

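The top view shows the intake rack at about (160–292, 185–243), with red at its left end followed by white, yellow, black and blue. The burn-in rack is at (372–507, 218–283), also with red at its left end. The scene view gives the same order. Next I measure the positions.

```bash
cat > h.py <<'E'
from cell import robot
import cv2,numpy as np
def cloud(n,d):
    i=robot.camera_info(n); K=np.array([[i["fx"],0,i["cx"]],[0,i["fy"],i["cy"]],[0,0,1]])
    u,v=np.meshgrid(np.arange(640.),np.arange(480.))
    r=cv2.undistortPoints(np.stack([u,v],-1).reshape(-1,1,2),K,np.array(i["distortion"])).reshape(480,640,2)
    c=np.dstack([r*d[...,None],d]); T=np.array(i["pose"]); W=c@T[:3,:3].T+T[:3,3]; W[d==0]=np.nan
    return W
def rect(P):
    (c,s,a)=cv2.minAreaRect((P*1000).astype(np.float32)); return np.round(c,1),np.round(s,1),round(a,1)
def masks(p):
    h,s,v=cv2.split(cv2.cvtColor(p,cv2.COLOR_RGB2HSV))
    return dict(yellow=(h>20)&(h<33)&(s>130)&(v>90),blue=(h>100)&(h<125)&(s>130),white=(s<60)&(v>150),black=(v<70)&(s<120),red=((h<8)|(h>172))&(s>150)&(v>80))
E
python3 - <<'E'
from h import *
for n in("scene","top"):
    z=np.load(n+"0.npz"); W=cloud(n,z["d"]); M=masks(z["p"]); x,y,Z=np.moveaxis(W,-1,0)
    tab=np.isfinite(Z)&(abs(Z)<.012)&(x>.3)&(x<.7)&(abs(y)<.35); print(n,"table z",np.median(Z[tab]))
    for a,b,nm in((0.0,.45,"intake"),(-.5,0.0,"burn")):
        R=(x>.3)&(x<.75)&(y>a)&(y<b)
        for k,m in M.items():
            for lo,hi in(((.082,.098),) if k!="red" else ((.034,.046),)):
                q=(R&m&(Z>lo)&(Z<hi)).astype(np.uint8)
                nn,l,st,_=cv2.connectedComponentsWithStats(q)
                for j in range(1,nn):
                    if st[j,4]>60: print(n,nm,k,st[j].tolist(),*rect(W[l==j][:,:2]),"mean",np.round(np.mean(W[l==j],0)*1000,1))
        q=(R&(Z>.015)&(Z<.06)).astype(np.uint8); nn,l,st,_=cv2.connectedComponentsWithStats(q)
        for j in range(1,nn):
            if st[j,4]>600: print(n,nm,"blob",st[j].tolist(),*rect(W[l==j][:,:2]))
E
```

```text
scene table z -0.00015351840056110344
scene intake yellow [440, 169, 24, 19, 258] [580.7 261.2] [37.6 29.8] 2.4 mean [582.1 259.8  88.8]
scene intake blue [392, 188, 25, 21, 323] [574.4 151.9] [33.4 38.3] 87.1 mean [575.6 149.8  88.9]
scene intake blue [550, 198, 10, 17, 85] [737.6 368.5] [ 4.1 28.3] 66.3 mean [737.3 368.3  90.1]
scene intake white [462, 158, 24, 19, 276] [579.6 319.3] [34.6 38.6] 88.7 mean [581.6 316.8  89.1]
scene intake black [417, 180, 23, 19, 251] [580.3 203. ] [29.6 37.3] 88.1 mean [581.3 200.7  88.6]
scene intake red [482, 175, 19, 18, 172] [601.4 359.5] [22.4 44.3] 83.3 mean [605.3 358.4  39.5]
scene intake blob [365, 173, 137, 77, 3560] [566.4 234.5] [281.4 105.3] 87.8
scene burn white [103, 378, 127, 102, 3354] [ 714.  -368.4] [169.1  71.9] 90.0 mean [ 725.1 -355.6   89.1]
scene burn red [267, 252, 28, 39, 548] [ 561.1 -103.4] [24.7 80.7] 82.6 mean [ 563.5 -104.6   39.2]
scene burn blob [120, 251, 176, 104, 3274] [ 543.7 -230.2] [280.6  83.5] 82.3
scene burn blob [352, 302, 42, 43, 958] [724.6 -25.8] [50.7 52.1] 1.5
scene burn blob [204, 335, 31, 31, 737] [
[... 293 characters left out ...]
, 236] [727.3 416.7] [75.8 15.8] 67.2 mean [726.5 416.3  88.9]
top intake white [172, 189, 19, 19, 286] [576.5 321. ] [38.4 32.4] 0.9 mean [575.6 320.5  91. ]
top intake black [227, 195, 18, 21, 282] [575.3 206.3] [31.  38.7] 88.4 mean [574.1 205.7  90.6]
top intake red [159, 183, 19, 37, 357] [579.7 364. ] [23.7 80.1] 88.1 mean [577.8 363.7  41. ]
top intake blob [159, 183, 134, 63, 2717] [563.8 236.4] [280.  102.2] 87.8
top burn white [474, 151, 85, 37, 1458] [ 712.7 -368.7] [ 74.6 179.5] 0.2 mean [ 722.4 -353.6   89.8]
top burn red [371, 217, 19, 37, 409] [ 558.3 -102. ] [24.2 81.2] 82.3 mean [ 556.5 -101.5   40.5]
top burn blob [371, 217, 137, 68, 2049] [ 541.  -229.3] [281.4  81.8] 82.4
```

```bash
cat > go.py <<'E'
import sys,numpy as np
from cell import robot
from scipy.spatial.transform import Rotation as R
x,y,z,yaw=map(float,sys.argv[1:5])   # mm, yaw of tool y in deg
s=robot.observe(); q=R.from_quat(s["orientation"],scalar_first=True)
a=np.radians(yaw); Y=np.array([np.cos(a),np.sin(a),0]); Z=np.array([0,0,-1.]); T=R.from_matrix(np.c_[np.cross(Y,Z),Y,Z])
print("d",np.round(q.inv().apply(np.array([x,y,z])-s["eef_pos"]*1000),1),"a",np.round(np.degrees((q.inv()*T).as_rotvec()),1),"t",s["time_s"],"pos",np.round(s["eef_pos"]*1000,1),"q",np.round(s["joint_pos"],2))
E
python3 go.py 573 153 190 -2.2
```

```text
d [-493.2 -345.2   32.3] a [-0.1  0.  73.4] t 0.1 pos [217.2 638.7 221.9] q [-1.39  0.43  0.07  1.61 -0.03  1.11 -0.07]
```

>>> play_rows(
  deltas=[
    {"dx": -20, "dy": -14, "dz": 1, "az": 3, "fingers": 0},
    {"dx": -55, "dy": -38, "dz": 3, "az": 8},
    {"dx": -90, "dy": -63, "dz": 5, "az": 14},
    {"dx": -125, "dy": -88, "dz": 7, "az": 20},
    {"dx": -160, "dy": -112, "dz": 9, "az": 26},
    {"dx": -195, "dy": -137, "dz": 11, "az": 32},
    {"dx": -230, "dy": -161, "dz": 13, "az": 38},
    {"dx": -265, "dy": -186, "dz": 15, "az": 44},
    {"dx": -300, "dy": -210, "dz": 17, "az": 50},
    {"dx": -335, "dy": -235, "dz": 19, "az": 56},
    {"dx": -365, "dy": -255, "dz": 20, "az": 61},
    {"dx": -380, "dy": -266, "dz": 21, "az": 64},
  ],
)

```text
schema error: expected keys fingers, dx, dy, dz, ax, ay, az
```

```bash
python3 go.py 573 153 120 -2.2
```

```text
d [-493.2 -345.1  102.3] a [-0.1  0.  73.4] t 0.1 pos [217.2 638.7 221.9] q [-1.39  0.43  0.07  1.61 -0.03  1.11 -0.07]
```

All keys are needed in every row.

>>> play_rows(
  deltas=[
    {"fingers": 0, "dx": -20, "dy": -14, "dz": 1, "ax": 0, "ay": 0, "az": 3},
    {"fingers": 0, "dx": -55, "dy": -38, "dz": 3, "ax": 0, "ay": 0, "az": 8},
    {"fingers": 0, "dx": -90, "dy": -63, "dz": 5, "ax": 0, "ay": 0, "az": 14},
    {"fingers": 0, "dx": -130, "dy": -91, "dz": 8, "ax": 0, "ay": 0, "az": 20},
    {"fingers": 0, "dx": -170, "dy": -119, "dz": 11, "ax": 0, "ay": 0, "az": 27},
    {"fingers": 0, "dx": -210, "dy": -147, "dz": 14, "ax": 0, "ay": 0, "az": 34},
    {"fingers": 0, "dx": -250, "dy": -175, "dz": 17, "ax": 0, "ay": 0, "az": 41},
    {"fingers": 0, "dx": -290, "dy": -203, "dz": 20, "ax": 0, "ay": 0, "az": 48},
    {"fingers": 0, "dx": -330, "dy": -231, "dz": 22, "ax": 0, "ay": 0, "az": 55},
    {"fingers": 0, "dx": -370, "dy": -259, "dz": 24, "ax": 0, "ay": 0, "az": 61},
    {"fingers": 0, "dx": -405, "dy": -284, "dz": 26, "ax": 0, "ay": 0, "az": 66},
    {"fingers": 0, "dx": -430, "dy": -301, "dz": 28, "ax": 0, "ay": 0, "az": 70},
  ],
  force=25,
)

```text
time_s: 1.3
eef_pos: [0.5288, 0.2125, 0.1944]
orientation: [0.0, 0.702, 0.712, -0.0]
force: [-0.2, 0.1, 0.2]
width: 0.0939
grip_force: 0.0
```

```bash
python3 go.py 573 153 79 -2.2
```

```text
d [-60.1  43.3 115.5] a [0.  0.  3.1] t 1.3 pos [528.8 212.5 194.4] q [-0.9   0.31  0.49  1.9  -0.17  0.98 -0.31]
```

>>> play_rows(
  deltas=[
    {"fingers": 0, "dx": -25, "dy": 18, "dz": 10, "ax": 0, "ay": 0, "az": 1},
    {"fingers": 0, "dx": -48, "dy": 34, "dz": 35, "ax": 0, "ay": 0, "az": 3},
    {"fingers": 0, "dx": -60, "dy": 43, "dz": 60, "ax": 0, "ay": 0, "az": 3},
    {"fingers": 0, "dx": -60, "dy": 43, "dz": 65, "ax": 0, "ay": 0, "az": 3},
    {"fingers": 0, "dx": -60, "dy": 43, "dz": 65, "ax": 0, "ay": 0, "az": 3},
    {"fingers": 0, "dx": -60, "dy": 43, "dz": 65, "ax": 0, "ay": 0, "az": 3},
  ],
)

```text
time_s: 1.9
eef_pos: [0.5716, 0.1576, 0.1302]
orientation: [-0.0, 0.718, 0.696, 0.0]
force: [0.7, 1.1, 0.1]
width: 0.0941
grip_force: 0.0
```

```bash
python3 go.py 573 153 79 -2.2; python3 - <<'E'
from h import *
p,d=robot.capture("top"); q=robot.capture("scene")[0]
cv2.imwrite("pics/a1.png",np.hstack([cv2.resize(p[140:290,130:330],(400,300),interpolation=2),cv2.resize(q[80:270,330:530],(400,380),interpolation=2)[:300]])[:,:,::-1])
E
```

```text
d [-4.5  1.5 51.2] a [ 0.  -0.   0.5] t 1.9 pos [571.6 157.6 130.2] q [-0.76  0.43  0.49  1.9  -0.26  0.87 -0.17]
```

View pics/a1.png

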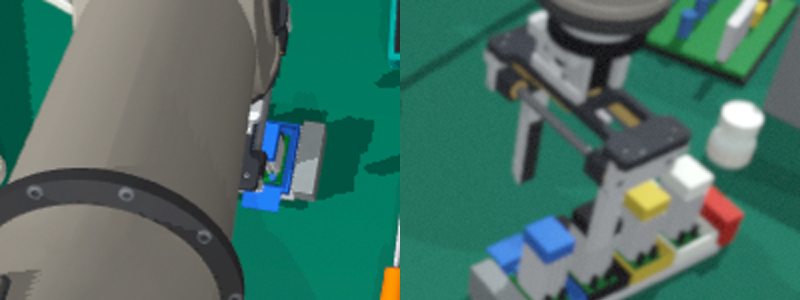

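```bash
python3 - <<'E'
from h import *
s=robot.observe(); i=robot.camera_info("scene"); K=np.array([[i["fx"],0,i["cx"]],[0,i["fy"],i["cy"]],[0,0,1]]); T=np.linalg.inv(i["pose"])
P=np.array([s["eef_pos"]+[sx*.047,-sx*.002,-.017] for sx in(1,-1)]+[[.573,.153,.09]])
u=cv2.projectPoints(P,cv2.Rodrigues(T[:3,:3])[0],T[:3,3],K,np.array(i["distortion"]))[0][:,0]
print(u,((u-[330,80])*2+[400,0]).round())
E
python3 go.py 573 153 79 -2.2
```

```text
[[424.59998434 202.11006222]
 [392.9292974  169.79939232]
 [404.75917934 196.1057184 ]] [[589. 244.]
 [526. 180.]
 [550. 232.]]
d [-4.7  1.2 51.6] a [ 0.1 -0.1  0.5] t 2.0 pos [571.9 157.7 130.6] q [-0.76  0.43  0.49  1.9  -0.26  0.87 -0.17]
```

The crop shows the gripper above the blue cap: tips are at about (590, 245) and (525, 180), where projection puts them, and blue is centred between them. I descend and grip.

>>> play_rows(
  deltas=[
    {"fingers": 0, "dx": -5, "dy": 1, "dz": 15, "ax": 0, "ay": 0, "az": 0},
    {"fingers": 0, "dx": -5, "dy": 1, "dz": 40, "ax": 0, "ay": 0, "az": 0},
    {"fingers": 0, "dx": -5, "dy": 1, "dz": 51, "ax": 0, "ay": 0, "az": 0},
    {"fingers": 0, "dx": -5, "dy": 1, "dz": 51, "ax": 0, "ay": 0, "az": 0},
    {"fingers": 0.3, "dx": -5, "dy": 1, "dz": 51, "ax": 0, "ay": 0, "az": 0},
    {"fingers": 0.5, "dx": -5, "dy": 1, "dz": 51, "ax": 0, "ay": 0, "az": 0},
    {"fingers": 1, "dx": -5, "dy": 1, "dz": 51, "ax": 0, "ay": 0, "az": 0},
    {"fingers": 1, "dx": -5, "dy": 1, "dz": 51, "ax": 0, "ay": 0, "az": 0},
    {"fingers": 1, "dx": -5, "dy": 1, "dz": 51, "ax": 0, "ay": 0, "az": 0},
    {"fingers": 1, "dx": -5, "dy": 1, "dz": 51, "ax": 0, "ay": 0, "az": 0},
    {"fingers": 1, "dx": -5, "dy": 1, "dz": 51, "ax": 0, "ay": 0, "az": 0},
  ],
  force=30,
)

```text
time_s: 3.1
eef_pos: [0.5726, 0.1515, 0.0785]
orientation: [0.0, 0.718, 0.696, -0.0]
force: [0.0, 0.2, 0.3]
width: 0.0414
grip_force: 0.0
```

```bash
python3 go.py 531 -313 160 -7.6;python3 go.py 573 153 79 -2.2
```

```text
d [-465.6  -27.2  -81.5] a [-0.   0.   5.8] t 3.1 pos [572.6 151.5  78.5] q [-0.72  0.5   0.45  1.93 -0.3   0.78 -0.12]
d [ 1.5  0.3 -0.5] a [-0.   0.   0.4] t 3.1 pos [572.6 151.5  78.5] q [-0.72  0.5   0.45  1.93 -0.3   0.78 -0.12]
```

>>> play_rows(
  deltas=[
    {"fingers": 1, "dx": 0, "dy": 0, "dz": 0, "ax": 0, "ay": 0, "az": 0},
    {"fingers": 1, "dx": 0, "dy": 0, "dz": 0, "ax": 0, "ay": 0, "az": 0},
    {"fingers": 1, "dx": 0, "dy": 0, "dz": 0, "ax": 0, "ay": 0, "az": 0},
    {"fingers": 1, "dx": 0, "dy": 0, "dz": -5, "ax": 0, "ay": 0, "az": 0},
    {"fingers": 1, "dx": 0, "dy": 0, "dz": -20, "ax": 0, "ay": 0, "az": 0},
    {"fingers": 1, "dx": 0, "dy": 0, "dz": -40, "ax": 0, "ay": 0, "az": 0},
    {"fingers": 1, "dx": 0, "dy": 0, "dz": -60, "ax": 0, "ay": 0, "az": 0},
    {"fingers": 1, "dx": 0, "dy": 0, "dz": -75, "ax": 0, "ay": 0, "az": 0},
    {"fingers": 1, "dx": 0, "dy": 0, "dz": -80, "ax": 0, "ay": 0, "az": 0},
  ],
)

```text
time_s: 4.0
eef_pos: [0.5733, 0.1517, 0.1606]
orientation: [0.0, 0.718, 0.696, 0.001]
force: [-0.4, -0.3, -2.9]
width: 0.0376
grip_force: 29.9
```

```bash
python3 go.py 531 -313 160 -7.6
```

```text
d [-465.8  -27.8   -0. ] a [ 0.1 -0.1  5.8] t 4.0 pos [573.3 151.7 160.6] q [-0.77  0.39  0.51  1.88 -0.23  0.93 -0.18]
```

>>> play_rows(
  deltas=[
    {"fingers": 1, "dx": -10, "dy": -1, "dz": 0, "ax": 0, "ay": 0, "az": 0},
    {"fingers": 1, "dx": -30, "dy": -2, "dz": 0, "ax": 0, "ay": 0, "az": 0},
    {"fingers": 1, "dx": -60, "dy": -4, "dz": 0, "ax": 0, "ay": 0, "az": 1},
    {"fingers": 1, "dx": -100, "dy": -6, "dz": 0, "ax": 0, "ay": 0, "az": 1},
    {"fingers": 1, "dx": -140, "dy": -8, "dz": 0, "ax": 0, "ay": 0, "az": 2},
    {"fingers": 1, "dx": -185, "dy": -11, "dz": 0, "ax": 0, "ay": 0, "az": 2},
    {"fingers": 1, "dx": -230, "dy": -14, "dz": 0, "ax": 0, "ay": 0, "az": 3},
    {"fingers": 1, "dx": -275, "dy": -16, "dz": 0, "ax": 0, "ay": 0, "az": 3},
    {"fingers": 1, "dx": -320, "dy": -19, "dz": 0, "ax": 0, "ay": 0, "az": 4},
    {"fingers": 1, "dx": -360, "dy": -22, "dz": 0, "ax": 0, "ay": 0, "az": 5},
    {"fingers": 1, "dx": -395, "dy": -24, "dz": 0, "ax": 0, "ay": 0, "az": 5},
    {"fingers": 1, "dx": -420, "dy": -25, "dz": 0, "ax": 0, "ay": 0, "az": 6},
  ],
)

```text
time_s: 5.2
eef_pos: [0.5326, -0.2707, 0.1577]
orientation: [-0.0, 0.754, 0.656, -0.001]
force: [-0.3, 0.4, -2.0]
width: 0.0375
grip_force: 29.9
```

>>> play_rows(
  deltas=[
    {"fingers": 1, "dx": -20, "dy": -1, "dz": 0, "ax": 0, "ay": 0, "az": 0},
    {"fingers": 1, "dx": -36, "dy": -2, "dz": 0, "ax": 0, "ay": 0, "az": 0},
    {"fingers": 1, "dx": -45, "dy": -3, "dz": 0, "ax": 0, "ay": 0, "az": 0},
    {"fingers": 1, "dx": -45, "dy": -3, "dz": 5, "ax": 0, "ay": 0, "az": 0},
    {"fingers": 1, "dx": -45, "dy": -3, "dz": 15, "ax": 0, "ay": 0, "az": 0},
    {"fingers": 1, "dx": -45, "dy": -3, "dz": 25, "ax": 0, "ay": 0, "az": 0},
    {"fingers": 1, "dx": -45, "dy": -3, "dz": 30, "ax": 0, "ay": 0, "az": 0},
    {"fingers": 1, "dx": -45, "dy": -3, "dz": 30, "ax": 0, "ay": 0, "az": 0},
  ],
)

```text
time_s: 6.0
eef_pos: [0.5252, -0.3109, 0.1273]
orientation: [-0.001, 0.753, 0.658, -0.0]
force: [-0.3, 0.3, -1.8]
width: 0.0375
grip_force: 29.9
```

```bash
python3 go.py 531 -313 80 -7.6; python3 - <<'E'
from h import *
q,d=robot.capture("scene"); np.savez("c.npz",p=q,d=d)
cv2.imwrite("pics/a2.png",cv2.resize(q[180:400,70:350],(784,600),interpolation=2)[:,:,::-1])
E
```

```text
d [-1.4  6.1 47.3] a [-0.1 -0.  -0.1] t 6.0 pos [ 525.2 -310.9  127.3] q [-0.03  0.48  0.6   1.87 -0.34  0.9   0.6 ]
```

View pics/a2.png

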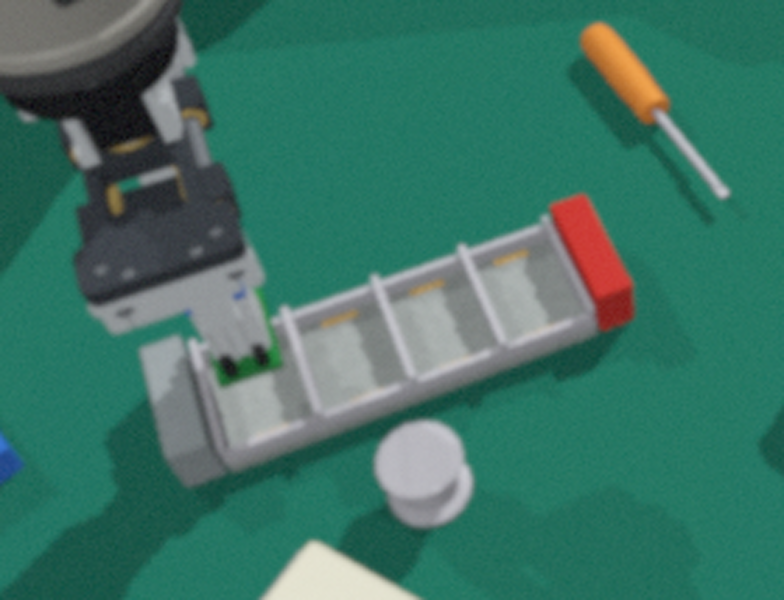

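The module hangs at about (245, 335), above the bay next to the grey end, and its green foot lines up with that bay. I lower and release it.

>>> play_rows(
  deltas=[
    {"fingers": 1, "dx": -1, "dy": 6, "dz": 5, "ax": 0, "ay": 0, "az": 0},
    {"fingers": 1, "dx": -1, "dy": 6, "dz": 15, "ax": 0, "ay": 0, "az": 0},
    {"fingers": 1, "dx": -1, "dy": 6, "dz": 30, "ax": 0, "ay": 0, "az": 0},
    {"fingers": 1, "dx": -1, "dy": 6, "dz": 42, "ax": 0, "ay": 0, "az": 0},
    {"fingers": 1, "dx": -1, "dy": 6, "dz": 47, "ax": 0, "ay": 0, "az": 0},
    {"fingers": 1, "dx": -1, "dy": 6, "dz": 48, "ax": 0, "ay": 0, "az": 0},
    {"fingers": 1, "dx": -1, "dy": 6, "dz": 48, "ax": 0, "ay": 0, "az": 0},
  ],
)

```text
time_s: 6.75
eef_pos: [0.5312, -0.3137, 0.0804]
orientation: [-0.0, 0.754, 0.657, -0.0]
force: [0.2, -0.0, -1.9]
width: 0.0373
grip_force: 29.9
```

>>> play_rows(
  deltas=[
    {"fingers": 0.55, "dx": 0, "dy": 0, "dz": 0, "ax": 0, "ay": 0, "az": 0},
    {"fingers": 0.4, "dx": 0, "dy": 0, "dz": 0, "ax": 0, "ay": 0, "az": 0},
    {"fingers": 0.1, "dx": 0, "dy": 0, "dz": 0, "ax": 0, "ay": 0, "az": 0},
    {"fingers": 0, "dx": 0, "dy": 0, "dz": 0, "ax": 0, "ay": 0, "az": 0},
    {"fingers": 0, "dx": 0, "dy": 0, "dz": -10, "ax": 0, "ay": 0, "az": 0},
    {"fingers": 0, "dx": 0, "dy": 0, "dz": -35, "ax": 0, "ay": 0, "az": 0},
    {"fingers": 0, "dx": 0, "dy": 0, "dz": -65, "ax": 0, "ay": 0, "az": 0},
    {"fingers": 0, "dx": 0, "dy": 0, "dz": -80, "ax": 0, "ay": 0, "az": 0},
  ],
)

```text
time_s: 7.55
eef_pos: [0.5319, -0.3142, 0.1634]
orientation: [0.001, 0.754, 0.657, 0.001]
force: [-0.1, -0.5, -0.0]
width: 0.0929
grip_force: 0.0
```

```bash
python3 go.py 578 204.6 145 -2.2
```

```text
d [520.3 -24.8  17.9] a [ 0.1  0.  -5.6] t 7.55 pos [ 531.9 -314.2  163.4] q [-0.04  0.45  0.63  1.83 -0.32  0.96  0.58]
```

>>> play_rows(
  deltas=[
    {"fingers": 0, "dx": 20, "dy": -1, "dz": 0, "ax": 0, "ay": 0, "az": 0},
    {"fingers": 0, "dx": 60, "dy": -3, "dz": 0, "ax": 0, "ay": 0, "az": -1},
    {"fingers": 0, "dx": 105, "dy": -5, "dz": 0, "ax": 0, "ay": 0, "az": -1},
    {"fingers": 0, "dx": 153, "dy": -7, "dz": 0, "ax": 0, "ay": 0, "az": -2},
    {"fingers": 0, "dx": 201, "dy": -9, "dz": 0, "ax": 0, "ay": 0, "az": -2},
    {"fingers": 0, "dx": 249, "dy": -12, "dz": 0, "ax": 0, "ay": 0, "az": -3},
    {"fingers": 0, "dx": 297, "dy": -14, "dz": 0, "ax": 0, "ay": 0, "az": -3},
    {"fingers": 0, "dx": 345, "dy": -16, "dz": 0, "ax": 0, "ay": 0, "az": -4},
    {"fingers": 0, "dx": 393, "dy": -19, "dz": 0, "ax": 0, "ay": 0, "az": -4},
    {"fingers": 0, "dx": 440, "dy": -21, "dz": 0, "ax": 0, "ay": 0, "az": -5},
    {"fingers": 0, "dx": 480, "dy": -23, "dz": 0, "ax": 0, "ay": 0, "az": -5},
    {"fingers": 0, "dx": 510, "dy": -24, "dz": 8, "ax": 0, "ay": 0, "az": -6},
  ],
)

```text
time_s: 8.75
eef_pos: [0.5768, 0.1983, 0.1531]
orientation: [0.0, 0.717, 0.697, 0.001]
force: [0.5, -0.1, -0.1]
width: 0.0938
grip_force: 0.0
```

>>> play_rows(
  deltas=[
    {"fingers": 0, "dx": 10, "dy": 0, "dz": 10, "ax": 0, "ay": 0, "az": 0},
    {"fingers": 0, "dx": 10, "dy": 0, "dz": 25, "ax": 0, "ay": 0, "az": 0},
    {"fingers": 0, "dx": 10, "dy": 0, "dz": 25, "ax": 0, "ay": 0, "az": 0},
    {"fingers": 0, "dx": 10, "dy": 0, "dz": 25, "ax": 0, "ay": 0, "az": 0},
  ],
)

```text
time_s: 9.15
eef_pos: [0.5769, 0.2028, 0.127]
orientation: [0.0, 0.719, 0.695, -0.001]
force: [-0.1, -0.4, 0.2]
width: 0.0942
grip_force: 0.0
```

```bash
python3 go.py 578 204.6 79 -2.2; python3 - <<'E'
from h import *
for n in("scene","top"):
    p,d=robot.capture(n)
    W=cloud(n,d); M=masks(p); x,y,Z=np.moveaxis(W,-1,0)
    for k in("yellow","blue","white","black"):
        q=((x>.45)&(x<.65)&(y>-.4)&(y<.35)&M[k]&(Z>.082)&(Z<.098)).astype(np.uint8)
        nn,l,st,_=cv2.connectedComponentsWithStats(q)
        for j in range(1,nn):
            if st[j,4]>60: print(n,k,st[j,4],*rect(W[l==j][:,:2]),"mean",np.round(np.mean(W[l==j],0)*1000,1))
E
```

```text
d [ 1.9  1.1 48. ] a [-0.   0.1  0.3] t 9.15 pos [576.9 202.8 127. ] q [-0.81  0.46  0.48  1.86 -0.27  0.89 -0.23]
scene yellow 69 [566.6 255.6] [14.  28.3] 38.5 mean [569.7 254.1  88.8]
scene blue 483 [ 532.9 -312.7] [32.7 40. ] 80.8 mean [ 534.9 -312.3   88.7]
scene white 172 [587.3 319. ] [33.6 24.8] 83.6 mean [589.4 316.4  88.7]
scene black 251 [579.1 202.3] [39.6 27.2] 0.9 mean [581.4 200.7  88.8]
top blue 316 [ 529.4 -311.7] [32.7 38.8] 79.1 mean [ 529.1 -310.9   89.6]
top black 110 [574.8 197.8] [13.4 38.2] 88.0 mean [576.2 196.7  90.3]
```

Blue is in its bay: it measures (531, -312) with its cap top at 89 mm, against a target of (531, -313). Black has not moved. I descend and grip it.

>>> play_rows(
  deltas=[
    {"fingers": 0, "dx": 2, "dy": 1, "dz": 15, "ax": 0, "ay": 0, "az": 0},
    {"fingers": 0, "dx": 2, "dy": 1, "dz": 38, "ax": 0, "ay": 0, "az": 0},
    {"fingers": 0, "dx": 2, "dy": 1, "dz": 48, "ax": 0, "ay": 0, "az": 0},
    {"fingers": 0.3, "dx": 2, "dy": 1, "dz": 48, "ax": 0, "ay": 0, "az": 0},
    {"fingers": 0.5, "dx": 2, "dy": 1, "dz": 48, "ax": 0, "ay": 0, "az": 0},
    {"fingers": 1, "dx": 2, "dy": 1, "dz": 48, "ax": 0, "ay": 0, "az": 0},
    {"fingers": 1, "dx": 2, "dy": 1, "dz": 48, "ax": 0, "ay": 0, "az": 0},
    {"fingers": 1, "dx": 2, "dy": 1, "dz": 48, "ax": 0, "ay": 0, "az": 0},
    {"fingers": 1, "dx": 2, "dy": 1, "dz": 48, "ax": 0, "ay": 0, "az": 0},
    {"fingers": 1, "dx": 2, "dy": 1, "dz": 48, "ax": 0, "ay": 0, "az": 0},
    {"fingers": 1, "dx": 2, "dy": 1, "dz": 48, "ax": 0, "ay": 0, "az": 0},
    {"fingers": 1, "dx": 2, "dy": 1, "dz": 48, "ax": 0, "ay": 0, "az": 0},
  ],
)

```text
time_s: 10.45
eef_pos: [0.5779, 0.2071, 0.0795]
orientation: [-0.0, 0.718, 0.696, -0.0]
force: [-1.1, 0.0, 1.3]
width: 0.0379
grip_force: 30.0
```

>>> play_rows(
  deltas=[
    {"fingers": 1, "dx": 0, "dy": 0, "dz": 0, "ax": 0, "ay": 0, "az": 0},
    {"fingers": 1, "dx": 0, "dy": 0, "dz": 0, "ax": 0, "ay": 0, "az": 0},
    {"fingers": 1, "dx": 0, "dy": 0, "dz": -5, "ax": 0, "ay": 0, "az": 0},
    {"fingers": 1, "dx": 0, "dy": 0, "dz": -20, "ax": 0, "ay": 0, "az": 0},
    {"fingers": 1, "dx": 0, "dy": 0, "dz": -40, "ax": 0, "ay": 0, "az": 0},
    {"fingers": 1, "dx": 0, "dy": 0, "dz": -60, "ax": 0, "ay": 0, "az": 0},
    {"fingers": 1, "dx": 0, "dy": 0, "dz": -75, "ax": 0, "ay": 0, "az": 0},
    {"fingers": 1, "dx": 0, "dy": 0, "dz": -80, "ax": 0, "ay": 0, "az": 0},
  ],
)

```text
time_s: 11.25
eef_pos: [0.5787, 0.2072, 0.1617]
orientation: [0.0, 0.718, 0.696, 0.001]
force: [-0.6, 0.5, -2.7]
width: 0.038
grip_force: 30.0
```

```bash
python3 go.py 538.7 -257.5 160 -7.6
```

```text
d [-465.7  -25.5    1. ] a [ 0.1 -0.1  5.8] t 11.25 pos [578.7 207.2 161.7] q [-0.83  0.42  0.5   1.83 -0.25  0.95 -0.26]
```

>>> play_rows(
  deltas=[
    {"fingers": 1, "dx": -10, "dy": -1, "dz": 0, "ax": 0, "ay": 0, "az": 0},
    {"fingers": 1, "dx": -30, "dy": -2, "dz": 0, "ax": 0, "ay": 0, "az": 0},
    {"fingers": 1, "dx": -60, "dy": -4, "dz": 0, "ax": 0, "ay": 0, "az": 1},
    {"fingers": 1, "dx": -100, "dy": -6, "dz": 0, "ax": 0, "ay": 0, "az": 1},
    {"fingers": 1, "dx": -140, "dy": -8, "dz": 0, "ax": 0, "ay": 0, "az": 2},
    {"fingers": 1, "dx": -185, "dy": -11, "dz": 0, "ax": 0, "ay": 0, "az": 2},
    {"fingers": 1, "dx": -230, "dy": -14, "dz": 0, "ax": 0, "ay": 0, "az": 3},
    {"fingers": 1, "dx": -275, "dy": -16, "dz": 0, "ax": 0, "ay": 0, "az": 3},
    {"fingers": 1, "dx": -320, "dy": -19, "dz": 0, "ax": 0, "ay": 0, "az": 4},
    {"fingers": 1, "dx": -360, "dy": -21, "dz": 0, "ax": 0, "ay": 0, "az": 5},
    {"fingers": 1, "dx": -395, "dy": -23, "dz": 0, "ax": 0, "ay": 0, "az": 5},
    {"fingers": 1, "dx": -420, "dy": -24, "dz": 0, "ax": 0, "ay": 0, "az": 6},
  ],
)

```text
time_s: 12.45
eef_pos: [0.5383, -0.2162, 0.1588]
orientation: [-0.0, 0.755, 0.656, -0.001]
force: [0.5, 0.5, -3.2]
width: 0.0381
grip_force: 30.0
```

>>> play_rows(
  deltas=[
    {"fingers": 1, "dx": -20, "dy": 1, "dz": 0, "ax": 0, "ay": 0, "az": 0},
    {"fingers": 1, "dx": -35, "dy": 2, "dz": 0, "ax": 0, "ay": 0, "az": 0},
    {"fingers": 1, "dx": -44, "dy": 3, "dz": 0, "ax": 0, "ay": 0, "az": 0},
    {"fingers": 1, "dx": -44, "dy": 3, "dz": 5, "ax": 0, "ay": 0, "az": 0},
    {"fingers": 1, "dx": -44, "dy": 3, "dz": 15, "ax": 0, "ay": 0, "az": 0},
    {"fingers": 1, "dx": -44, "dy": 3, "dz": 25, "ax": 0, "ay": 0, "az": 0},
    {"fingers": 1, "dx": -44, "dy": 3, "dz": 30, "ax": 0, "ay": 0, "az": 0},
    {"fingers": 1, "dx": -44, "dy": 3, "dz": 30, "ax": 0, "ay": 0, "az": 0},
    {"fingers": 1, "dx": -44, "dy": 3, "dz": 30, "ax": 0, "ay": 0, "az": 0},
  ],
)

```text
time_s: 13.35
eef_pos: [0.538, -0.2558, 0.1294]
orientation: [-0.0, 0.753, 0.658, -0.0]
force: [-0.6, 0.6, -2.8]
width: 0.0377
grip_force: 30.0
```

```bash
python3 go.py 538.7 -255.5 80 -7.6
```

```text
d [ 0.4  0.7 49.4] a [-0.   0.  -0.2] t 13.35 pos [ 538.  -255.8  129.4] q [-0.13  0.46  0.61  1.9  -0.33  0.88  0.5 ]
```

>>> play_rows(
  deltas=[
    {"fingers": 1, "dx": 0, "dy": 1, "dz": 5, "ax": 0, "ay": 0, "az": 0},
    {"fingers": 1, "dx": 0, "dy": 1, "dz": 15, "ax": 0, "ay": 0, "az": 0},
    {"fingers": 1, "dx": 0, "dy": 1, "dz": 30, "ax": 0, "ay": 0, "az": 0},
    {"fingers": 1, "dx": 0, "dy": 1, "dz": 42, "ax": 0, "ay": 0, "az": 0},
    {"fingers": 1, "dx": 0, "dy": 1, "dz": 48, "ax": 0, "ay": 0, "az": 0},
    {"fingers": 1, "dx": 0, "dy": 1, "dz": 49, "ax": 0, "ay": 0, "az": 0},
    {"fingers": 1, "dx": 0, "dy": 1, "dz": 49, "ax": 0, "ay": 0, "az": 0},
  ],
)

```text
time_s: 14.05
eef_pos: [0.5387, -0.2564, 0.08]
orientation: [-0.0, 0.754, 0.657, -0.0]
force: [-0.5, 0.4, -3.1]
width: 0.0379
grip_force: 30.0
```

>>> play_rows(
  deltas=[
    {"fingers": 0.55, "dx": 0, "dy": 0, "dz": 0, "ax": 0, "ay": 0, "az": 0},
    {"fingers": 0.4, "dx": 0, "dy": 0, "dz": 0, "ax": 0, "ay": 0, "az": 0},
    {"fingers": 0.1, "dx": 0, "dy": 0, "dz": 0, "ax": 0, "ay": 0, "az": 0},
    {"fingers": 0, "dx": 0, "dy": 0, "dz": 0, "ax": 0, "ay": 0, "az": 0},
    {"fingers": 0, "dx": 0, "dy": 0, "dz": -10, "ax": 0, "ay": 0, "az": 0},
    {"fingers": 0, "dx": 0, "dy": 0, "dz": -35, "ax": 0, "ay": 0, "az": 0},
    {"fingers": 0, "dx": 0, "dy": 0, "dz": -65, "ax": 0, "ay": 0, "az": 0},
    {"fingers": 0, "dx": 0, "dy": 0, "dz": -80, "ax": 0, "ay": 0, "az": 0},
  ],
)

```text
time_s: 14.85
eef_pos: [0.5396, -0.2568, 0.1633]
orientation: [0.001, 0.754, 0.657, 0.001]
force: [-0.7, 0.0, 0.8]
width: 0.0931
grip_force: 0.0
```

```bash
python3 go.py 578.4 263 145 -2.2
```

```text
d [520.2 -32.2  18. ] a [ 0.1  0.  -5.6] t 14.85 pos [ 539.6 -256.8  163.3] q [-0.15  0.42  0.63  1.87 -0.3   0.95  0.48]
```

>>> play_rows(
  deltas=[
    {"fingers": 0, "dx": 20, "dy": -1, "dz": 0, "ax": 0, "ay": 0, "az": 0},
    {"fingers": 0, "dx": 60, "dy": -4, "dz": 0, "ax": 0, "ay": 0, "az": -1},
    {"fingers": 0, "dx": 105, "dy": -6, "dz": 0, "ax": 0, "ay": 0, "az": -1},
    {"fingers": 0, "dx": 153, "dy": -9, "dz": 0, "ax": 0, "ay": 0, "az": -2},
    {"fingers": 0, "dx": 201, "dy": -12, "dz": 0, "ax": 0, "ay": 0, "az": -2},
    {"fingers": 0, "dx": 249, "dy": -15, "dz": 0, "ax": 0, "ay": 0, "az": -3},
    {"fingers": 0, "dx": 297, "dy": -18, "dz": 0, "ax": 0, "ay": 0, "az": -3},
    {"fingers": 0, "dx": 345, "dy": -21, "dz": 0, "ax": 0, "ay": 0, "az": -4},
    {"fingers": 0, "dx": 393, "dy": -24, "dz": 0, "ax": 0, "ay": 0, "az": -4},
    {"fingers": 0, "dx": 440, "dy": -27, "dz": 0, "ax": 0, "ay": 0, "az": -5},
    {"fingers": 0, "dx": 480, "dy": -30, "dz": 0, "ax": 0, "ay": 0, "az": -5},
    {"fingers": 0, "dx": 510, "dy": -32, "dz": 8, "ax": 0, "ay": 0, "az": -6},
  ],
)

```text
time_s: 16.05
eef_pos: [0.5763, 0.2568, 0.1531]
orientation: [-0.0, 0.717, 0.697, 0.001]
force: [0.1, -0.5, -0.1]
width: 0.094
grip_force: 0.0
```

>>> play_rows(
  deltas=[
    {"fingers": 0, "dx": 8, "dy": 0, "dz": 10, "ax": 0, "ay": 0, "az": 0},
    {"fingers": 0, "dx": 8, "dy": 0, "dz": 25, "ax": 0, "ay": 0, "az": 0},
    {"fingers": 0, "dx": 8, "dy": 0, "dz": 25, "ax": 0, "ay": 0, "az": 0},
    {"fingers": 0, "dx": 8, "dy": 0, "dz": 25, "ax": 0, "ay": 0, "az": 0},
  ],
)

```text
time_s: 16.45
eef_pos: [0.5766, 0.2592, 0.127]
orientation: [0.0, 0.719, 0.695, -0.001]
force: [0.8, 0.4, 0.5]
width: 0.0943
grip_force: 0.0
```

```bash
python3 go.py 578.4 263 79 -2.2; cat > caps.py <<'E'
from h import *
for n in("scene","top"):
    p,d=robot.capture(n)
    W=cloud(n,d); M=masks(p); x,y,Z=np.moveaxis(W,-1,0)
    for k in("yellow","blue","white","black"):
        q=((x>.45)&(x<.65)&(y>-.4)&(y<.35)&M[k]&(Z>.082)&(Z<.098)).astype(np.uint8)
        nn,l,st,_=cv2.connectedComponentsWithStats(q)
        for j in range(1,nn):
            if st[j,4]>60: print(n,k,st[j,4],*rect(W[l==j][:,:2]),"mean",np.round(np.mean(W[l==j],0)*1000,1))
E
python3 caps.py
```

```text
d [ 3.9  1.7 48. ] a [-0.   0.1  0.3] t 16.45 pos [576.6 259.2 127. ] q [-0.88  0.49  0.48  1.81 -0.28  0.91 -0.31]
scene yellow 258 [581.  261.9] [29.2 36.7] 89.9 mean [582.3 259.6  89. ]
scene blue 494 [ 533.4 -312.7] [32.2 39.6] 80.0 mean [ 535.2 -312.5   88.5]
scene white 118 [567.7 314.7] [19.9 39.5] 34.1 mean [571.1 313.   89. ]
scene black 403 [ 541.1 -257.4] [29.3 37.4] 83.0 mean [ 542.7 -257.5   88.8]
top yellow 175 [576.6 259.3] [20.4 39. ] 88.5 mean [576.3 258.2  90.5]
top blue 311 [ 529.6 -311.7] [33.  39.3] 81.6 mean [ 529.1 -311.    89.8]
top black 296 [ 536.1 -255.3] [31.6 38. ] 82.4 mean [ 535.6 -254.5   90. ]
```

Black is placed at about (538.5, -256.5). Now I pick up yellow.

>>> play_rows(
  deltas=[
    {"fingers": 0, "dx": 3, "dy": 1, "dz": 15, "ax": 0, "ay": 0, "az": 0},
    {"fingers": 0, "dx": 3, "dy": 1, "dz": 38, "ax": 0, "ay": 0, "az": 0},
    {"fingers": 0, "dx": 3, "dy": 1, "dz": 48, "ax": 0, "ay": 0, "az": 0},
    {"fingers": 0.3, "dx": 3, "dy": 1, "dz": 48, "ax": 0, "ay": 0, "az": 0},
    {"fingers": 0.5, "dx": 3, "dy": 1, "dz": 48, "ax": 0, "ay": 0, "az": 0},
    {"fingers": 1, "dx": 3, "dy": 1, "dz": 48, "ax": 0, "ay": 0, "az": 0},
    {"fingers": 1, "dx": 3, "dy": 1, "dz": 48, "ax": 0, "ay": 0, "az": 0},
    {"fingers": 1, "dx": 3, "dy": 1, "dz": 48, "ax": 0, "ay": 0, "az": 0},
    {"fingers": 1, "dx": 3, "dy": 1, "dz": 48, "ax": 0, "ay": 0, "az": 0},
    {"fingers": 1, "dx": 3, "dy": 1, "dz": 48, "ax": 0, "ay": 0, "az": 0},
    {"fingers": 1, "dx": 3, "dy": 1, "dz": 48, "ax": 0, "ay": 0, "az": 0},
    {"fingers": 1, "dx": 3, "dy": 1, "dz": 48, "ax": 0, "ay": 0, "az": 0},
  ],
)

```text
time_s: 17.75
eef_pos: [0.5776, 0.2644, 0.0795]
orientation: [-0.0, 0.718, 0.696, -0.0]
force: [-0.1, 0.1, 1.0]
width: 0.0377
grip_force: 29.8
```

>>> play_rows(
  deltas=[
    {"fingers": 1, "dx": 0, "dy": 0, "dz": 0, "ax": 0, "ay": 0, "az": 0},
    {"fingers": 1, "dx": 0, "dy": 0, "dz": 0, "ax": 0, "ay": 0, "az": 0},
    {"fingers": 1, "dx": 0, "dy": 0, "dz": -5, "ax": 0, "ay": 0, "az": 0},
    {"fingers": 1, "dx": 0, "dy": 0, "dz": -20, "ax": 0, "ay": 0, "az": 0},
    {"fingers": 1, "dx": 0, "dy": 0, "dz": -40, "ax": 0, "ay": 0, "az": 0},
    {"fingers": 1, "dx": 0, "dy": 0, "dz": -60, "ax": 0, "ay": 0, "az": 0},
    {"fingers": 1, "dx": 0, "dy": 0, "dz": -75, "ax": 0, "ay": 0, "az": 0},
    {"fingers": 1, "dx": 0, "dy": 0, "dz": -80, "ax": 0, "ay": 0, "az": 0},
  ],
)

```text
time_s: 18.55
eef_pos: [0.5783, 0.2647, 0.1617]
orientation: [0.0, 0.718, 0.696, 0.001]
force: [0.7, -0.3, -2.1]
width: 0.0382
grip_force: 29.8
```

```bash
python3 go.py 546.2 -202 160 -7.6
```

```text
d [-467.5  -17.5    1. ] a [ 0.1 -0.1  5.8] t 18.55 pos [578.3 264.7 161.7] q [-0.9   0.46  0.49  1.78 -0.26  0.97 -0.33]
```

>>> play_rows(
  deltas=[
    {"fingers": 1, "dx": -10, "dy": 0, "dz": 0, "ax": 0, "ay": 0, "az": 0},
    {"fingers": 1, "dx": -30, "dy": -1, "dz": 0, "ax": 0, "ay": 0, "az": 0},
    {"fingers": 1, "dx": -60, "dy": -2, "dz": 0, "ax": 0, "ay": 0, "az": 1},
    {"fingers": 1, "dx": -100, "dy": -4, "dz": 0, "ax": 0, "ay": 0, "az": 1},
    {"fingers": 1, "dx": -140, "dy": -5, "dz": 0, "ax": 0, "ay": 0, "az": 2},
    {"fingers": 1, "dx": -185, "dy": -7, "dz": 0, "ax": 0, "ay": 0, "az": 2},
    {"fingers": 1, "dx": -230, "dy": -9, "dz": 0, "ax": 0, "ay": 0, "az": 3},
    {"fingers": 1, "dx": -275, "dy": -10, "dz": 0, "ax": 0, "ay": 0, "az": 3},
    {"fingers": 1, "dx": -320, "dy": -12, "dz": 0, "ax": 0, "ay": 0, "az": 4},
    {"fingers": 1, "dx": -360, "dy": -14, "dz": 0, "ax": 0, "ay": 0, "az": 5},
    {"fingers": 1, "dx": -395, "dy": -15, "dz": 0, "ax": 0, "ay": 0, "az": 5},
    {"fingers": 1, "dx": -420, "dy": -16, "dz": 0, "ax": 0, "ay": 0, "az": 6},
  ],
)

```text
time_s: 19.75
eef_pos: [0.5458, -0.16, 0.1592]
orientation: [-0.0, 0.755, 0.655, -0.001]
force: [0.1, 0.5, -1.6]
width: 0.038
grip_force: 29.8
```

>>> play_rows(
  deltas=[
    {"fingers": 1, "dx": -20, "dy": 1, "dz": 0, "ax": 0, "ay": 0, "az": 0},
    {"fingers": 1, "dx": -36, "dy": 2, "dz": 0, "ax": 0, "ay": 0, "az": 0},
    {"fingers": 1, "dx": -46, "dy": 3, "dz": 0, "ax": 0, "ay": 0, "az": 0},
    {"fingers": 1, "dx": -46, "dy": 3, "dz": 5, "ax": 0, "ay": 0, "az": 0},
    {"fingers": 1, "dx": -46, "dy": 3, "dz": 15, "ax": 0, "ay": 0, "az": 0},
    {"fingers": 1, "dx": -46, "dy": 3, "dz": 25, "ax": 0, "ay": 0, "az": 0},
    {"fingers": 1, "dx": -46, "dy": 3, "dz": 30, "ax": 0, "ay": 0, "az": 0},
    {"fingers": 1, "dx": -46, "dy": 3, "dz": 30, "ax": 0, "ay": 0, "az": 0},
    {"fingers": 1, "dx": -46, "dy": 3, "dz": 30, "ax": 0, "ay": 0, "az": 0},
  ],
)

```text
time_s: 20.65
eef_pos: [0.5453, -0.2006, 0.1294]
orientation: [-0.0, 0.753, 0.658, -0.0]
force: [0.7, 0.6, -1.3]
width: 0.0382
grip_force: 29.8
```

```bash
python3 go.py 546.2 -201 80 -7.6
```

```text
d [-0.2  0.9 49.4] a [-0.   0.  -0.2] t 20.65 pos [ 545.3 -200.6  129.4] q [-0.23  0.43  0.61  1.93 -0.32  0.87  0.4 ]
```

>>> play_rows(
  deltas=[
    {"fingers": 1, "dx": 0, "dy": 1, "dz": 5, "ax": 0, "ay": 0, "az": 0},
    {"fingers": 1, "dx": 0, "dy": 1, "dz": 15, "ax": 0, "ay": 0, "az": 0},
    {"fingers": 1, "dx": 0, "dy": 1, "dz": 30, "ax": 0, "ay": 0, "az": 0},
    {"fingers": 1, "dx": 0, "dy": 1, "dz": 42, "ax": 0, "ay": 0, "az": 0},
    {"fingers": 1, "dx": 0, "dy": 1, "dz": 48, "ax": 0, "ay": 0, "az": 0},
    {"fingers": 1, "dx": 0, "dy": 1, "dz": 49, "ax": 0, "ay": 0, "az": 0},
    {"fingers": 1, "dx": 0, "dy": 1, "dz": 49, "ax": 0, "ay": 0, "az": 0},
  ],
)

```text
time_s: 21.35
eef_pos: [0.5461, -0.2012, 0.0801]
orientation: [-0.0, 0.754, 0.657, -0.0]
force: [1.4, -0.1, -2.1]
width: 0.0379
grip_force: 29.9
```

>>> play_rows(
  deltas=[
    {"fingers": 0.55, "dx": 0, "dy": 0, "dz": 0, "ax": 0, "ay": 0, "az": 0},
    {"fingers": 0.4, "dx": 0, "dy": 0, "dz": 0, "ax": 0, "ay": 0, "az": 0},
    {"fingers": 0.1, "dx": 0, "dy": 0, "dz": 0, "ax": 0, "ay": 0, "az": 0},
    {"fingers": 0, "dx": 0, "dy": 0, "dz": 0, "ax": 0, "ay": 0, "az": 0},
    {"fingers": 0, "dx": 0, "dy": 0, "dz": -10, "ax": 0, "ay": 0, "az": 0},
    {"fingers": 0, "dx": 0, "dy": 0, "dz": -35, "ax": 0, "ay": 0, "az": 0},
    {"fingers": 0, "dx": 0, "dy": 0, "dz": -65, "ax": 0, "ay": 0, "az": 0},
    {"fingers": 0, "dx": 0, "dy": 0, "dz": -80, "ax": 0, "ay": 0, "az": 0},
  ],
)

```text
time_s: 22.15
eef_pos: [0.547, -0.2015, 0.1633]
orientation: [0.001, 0.754, 0.657, 0.001]
force: [-0.4, -0.2, 0.2]
width: 0.0927
grip_force: 0.0
```

```bash
python3 go.py 578.2 320 145 -1.5
```

```text
d [520.9 -40.   18.1] a [ 0.1  0.  -6.3] t 22.15 pos [ 547.  -201.5  163.3] q [-0.26  0.39  0.63  1.9  -0.28  0.93  0.38]
```

>>> play_rows(
  deltas=[
    {"fingers": 0, "dx": 20, "dy": -2, "dz": 0, "ax": 0, "ay": 0, "az": 0},
    {"fingers": 0, "dx": 60, "dy": -5, "dz": 0, "ax": 0, "ay": 0, "az": -1},
    {"fingers": 0, "dx": 105, "dy": -8, "dz": 0, "ax": 0, "ay": 0, "az": -1},
    {"fingers": 0, "dx": 153, "dy": -12, "dz": 0, "ax": 0, "ay": 0, "az": -2},
    {"fingers": 0, "dx": 201, "dy": -15, "dz": 0, "ax": 0, "ay": 0, "az": -2},
    {"fingers": 0, "dx": 249, "dy": -19, "dz": 0, "ax": 0, "ay": 0, "az": -3},
    {"fingers": 0, "dx": 297, "dy": -23, "dz": 0, "ax": 0, "ay": 0, "az": -3},
    {"fingers": 0, "dx": 345, "dy": -26, "dz": 0, "ax": 0, "ay": 0, "az": -4},
    {"fingers": 0, "dx": 393, "dy": -30, "dz": 0, "ax": 0, "ay": 0, "az": -4},
    {"fingers": 0, "dx": 440, "dy": -34, "dz": 0, "ax": 0, "ay": 0, "az": -5},
    {"fingers": 0, "dx": 480, "dy": -37, "dz": 0, "ax": 0, "ay": 0, "az": -6},
    {"fingers": 0, "dx": 510, "dy": -39, "dz": 8, "ax": 0, "ay": 0, "az": -6},
  ],
)

```text
time_s: 23.35
eef_pos: [0.5765, 0.3131, 0.1532]
orientation: [-0.0, 0.717, 0.697, 0.001]
force: [1.0, -0.4, 0.2]
width: 0.0937
grip_force: 0.0
```

>>> play_rows(
  deltas=[
    {"fingers": 0, "dx": 10, "dy": 0, "dz": 10, "ax": 0, "ay": 0, "az": 0},
    {"fingers": 0, "dx": 10, "dy": 0, "dz": 25, "ax": 0, "ay": 0, "az": 0},
    {"fingers": 0, "dx": 10, "dy": 0, "dz": 25, "ax": 0, "ay": 0, "az": 0},
    {"fingers": 0, "dx": 10, "dy": 0, "dz": 25, "ax": 0, "ay": 0, "az": 0},
  ],
)

```text
time_s: 23.75
eef_pos: [0.5772, 0.3174, 0.1273]
orientation: [0.0, 0.719, 0.695, -0.001]
force: [0.3, -0.8, 0.2]
width: 0.0937
grip_force: 0.0
```

```bash
python3 caps.py; python3 go.py 578.2 320 79 -1.5
```

```text
scene yellow 411 [ 548.4 -201.4] [31.4 38.5] 83.4 mean [ 549.8 -201.7   89. ]
scene blue 487 [ 533.  -312.4] [32.5 39.8] 80.1 mean [ 535.2 -312.4   88.6]
scene white 276 [579.4 318.5] [39.2 33.7] 0.3 mean [581.7 317.   89. ]
scene black 403 [ 540.4 -257.1] [29.9 37.9] 83.9 mean [ 542.5 -257.6   88.8]
top yellow 304 [ 544.5 -199.5] [32.7 38.4] 83.7 mean [ 543.9 -199.1   90. ]
top blue 313 [ 529.5 -311.8] [33.5 39. ] 82.0 mean [ 529.1 -310.8   89.8]
top white 265 [576.5 320.8] [31.5 38.2] 88.4 mean [576.4 319.4  90.9]
top black 296 [ 536.3 -255.3] [31.9 39. ] 83.6 mean [ 535.8 -254.7   89.8]
d [ 1.8  0.5 49.1] a [ 0.  -0.  -0.4] t 23.85 pos [577.6 318.2 128.1] q [-0.94  0.53  0.47  1.75 -0.29  0.93 -0.39]
```

Yellow is placed at about (546.5, -200.5). The last one is white.

>>> play_rows(
  deltas=[
    {"fingers": 0, "dx": 1, "dy": 0, "dz": 15, "ax": 0, "ay": 0, "az": 0},
    {"fingers": 0, "dx": 1, "dy": 0, "dz": 38, "ax": 0, "ay": 0, "az": 0},
    {"fingers": 0, "dx": 1, "dy": 0, "dz": 48, "ax": 0, "ay": 0, "az": 0},
    {"fingers": 0.3, "dx": 1, "dy": 0, "dz": 48, "ax": 0, "ay": 0, "az": 0},
    {"fingers": 0.5, "dx": 1, "dy": 0, "dz": 48, "ax": 0, "ay": 0, "az": 0},
    {"fingers": 1, "dx": 1, "dy": 0, "dz": 48, "ax": 0, "ay": 0, "az": 0},
    {"fingers": 1, "dx": 1, "dy": 0, "dz": 48, "ax": 0, "ay": 0, "az": 0},
    {"fingers": 1, "dx": 1, "dy": 0, "dz": 48, "ax": 0, "ay": 0, "az": 0},
    {"fingers": 1, "dx": 1, "dy": 0, "dz": 48, "ax": 0, "ay": 0, "az": 0},
    {"fingers": 1, "dx": 1, "dy": 0, "dz": 48, "ax": 0, "ay": 0, "az": 0},
    {"fingers": 1, "dx": 1, "dy": 0, "dz": 48, "ax": 0, "ay": 0, "az": 0},
    {"fingers": 1, "dx": 1, "dy": 0, "dz": 48, "ax": 0, "ay": 0, "az": 0},
  ],
)

```text
time_s: 25.05
eef_pos: [0.5771, 0.3206, 0.0795]
orientation: [0.0, 0.718, 0.696, 0.0]
force: [0.5, -0.3, 0.1]
width: 0.0381
grip_force: 29.9
```

>>> play_rows(
  deltas=[
    {"fingers": 1, "dx": 0, "dy": 0, "dz": 0, "ax": 0, "ay": 0, "az": 0},
    {"fingers": 1, "dx": 0, "dy": 0, "dz": 0, "ax": 0, "ay": 0, "az": 0},
    {"fingers": 1, "dx": 0, "dy": 0, "dz": -5, "ax": 0, "ay": 0, "az": 0},
    {"fingers": 1, "dx": 0, "dy": 0, "dz": -20, "ax": 0, "ay": 0, "az": 0},
    {"fingers": 1, "dx": 0, "dy": 0, "dz": -40, "ax": 0, "ay": 0, "az": 0},
    {"fingers": 1, "dx": 0, "dy": 0, "dz": -60, "ax": 0, "ay": 0, "az": 0},
    {"fingers": 1, "dx": 0, "dy": 0, "dz": -75, "ax": 0, "ay": 0, "az": 0},
    {"fingers": 1, "dx": 0, "dy": 0, "dz": -80, "ax": 0, "ay": 0, "az": 0},
  ],
)

```text
time_s: 25.85
eef_pos: [0.5777, 0.3209, 0.1618]
orientation: [0.0, 0.718, 0.696, 0.001]
force: [-0.0, -0.0, -1.9]
width: 0.0378
grip_force: 29.9
```

```bash
python3 go.py 553.6 -146.5 160 -7.6
```

```text
d [-467.9   -9.5    1. ] a [ 0.1 -0.1  5.8] t 25.85 pos [577.7 320.9 161.8] q [-0.96  0.5   0.49  1.72 -0.27  0.99 -0.41]
```

>>> play_rows(
  deltas=[
    {"fingers": 1, "dx": -10, "dy": 0, "dz": 0, "ax": 0, "ay": 0, "az": 0},
    {"fingers": 1, "dx": -30, "dy": -1, "dz": 0, "ax": 0, "ay": 0, "az": 0},
    {"fingers": 1, "dx": -60, "dy": -1, "dz": 0, "ax": 0, "ay": 0, "az": 1},
    {"fingers": 1, "dx": -100, "dy": -2, "dz": 0, "ax": 0, "ay": 0, "az": 1},
    {"fingers": 1, "dx": -140, "dy": -3, "dz": 0, "ax": 0, "ay": 0, "az": 2},
    {"fingers": 1, "dx": -185, "dy": -4, "dz": 0, "ax": 0, "ay": 0, "az": 2},
    {"fingers": 1, "dx": -230, "dy": -5, "dz": 0, "ax": 0, "ay": 0, "az": 3},
    {"fingers": 1, "dx": -275, "dy": -6, "dz": 0, "ax": 0, "ay": 0, "az": 3},
    {"fingers": 1, "dx": -320, "dy": -7, "dz": 0, "ax": 0, "ay": 0, "az": 4},
    {"fingers": 1, "dx": -360, "dy": -7, "dz": 0, "ax": 0, "ay": 0, "az": 5},
    {"fingers": 1, "dx": -395, "dy": -8, "dz": 0, "ax": 0, "ay": 0, "az": 5},
    {"fingers": 1, "dx": -420, "dy": -8, "dz": 0, "ax": 0, "ay": 0, "az": 6},
  ],
)

```text
time_s: 27.05
eef_pos: [0.5537, -0.1032, 0.1588]
orientation: [-0.0, 0.755, 0.656, -0.001]
force: [0.9, -0.4, -1.6]
width: 0.0378
grip_force: 29.9
```

>>> play_rows(
  deltas=[
    {"fingers": 1, "dx": -20, "dy": 1, "dz": 0, "ax": 0, "ay": 0, "az": 0},
    {"fingers": 1, "dx": -36, "dy": 2, "dz": 0, "ax": 0, "ay": 0, "az": 0},
    {"fingers": 1, "dx": -46, "dy": 3, "dz": 0, "ax": 0, "ay": 0, "az": 0},
    {"fingers": 1, "dx": -46, "dy": 3, "dz": 5, "ax": 0, "ay": 0, "az": 0},
    {"fingers": 1, "dx": -46, "dy": 3, "dz": 15, "ax": 0, "ay": 0, "az": 0},
    {"fingers": 1, "dx": -46, "dy": 3, "dz": 25, "ax": 0, "ay": 0, "az": 0},
    {"fingers": 1, "dx": -46, "dy": 3, "dz": 30, "ax": 0, "ay": 0, "az": 0},
    {"fingers": 1, "dx": -46, "dy": 3, "dz": 30, "ax": 0, "ay": 0, "az": 0},
    {"fingers": 1, "dx": -46, "dy": 3, "dz": 30, "ax": 0, "ay": 0, "az": 0},
  ],
)

```text
time_s: 27.95
eef_pos: [0.5527, -0.1447, 0.1293]
orientation: [-0.0, 0.753, 0.658, -0.0]
force: [0.3, 0.0, -1.5]
width: 0.0378
grip_force: 29.9
```

```bash
python3 go.py 553.6 -146 80 -7.6
```

```text
d [-1.1  1.  49.3] a [-0.   0.  -0.2] t 27.95 pos [ 552.7 -144.7  129.3] q [-0.33  0.42  0.6   1.95 -0.31  0.86  0.3 ]
```

>>> play_rows(
  deltas=[
    {"fingers": 1, "dx": -1, "dy": 1, "dz": 5, "ax": 0, "ay": 0, "az": 0},
    {"fingers": 1, "dx": -1, "dy": 1, "dz": 15, "ax": 0, "ay": 0, "az": 0},
    {"fingers": 1, "dx": -1, "dy": 1, "dz": 30, "ax": 0, "ay": 0, "az": 0},
    {"fingers": 1, "dx": -1, "dy": 1, "dz": 42, "ax": 0, "ay": 0, "az": 0},
    {"fingers": 1, "dx": -1, "dy": 1, "dz": 48, "ax": 0, "ay": 0, "az": 0},
    {"fingers": 1, "dx": -1, "dy": 1, "dz": 49, "ax": 0, "ay": 0, "az": 0},
    {"fingers": 1, "dx": -1, "dy": 1, "dz": 49, "ax": 0, "ay": 0, "az": 0},
  ],
)

```text
time_s: 28.65
eef_pos: [0.5534, -0.1462, 0.0803]
orientation: [-0.0, 0.754, 0.657, -0.0]
force: [0.6, 0.2, -1.4]
width: 0.0374
grip_force: 29.9
```

>>> play_rows(
  deltas=[
    {"fingers": 0.55, "dx": 0, "dy": 0, "dz": 0, "ax": 0, "ay": 0, "az": 0},
    {"fingers": 0.4, "dx": 0, "dy": 0, "dz": 0, "ax": 0, "ay": 0, "az": 0},
    {"fingers": 0.1, "dx": 0, "dy": 0, "dz": 0, "ax": 0, "ay": 0, "az": 0},
    {"fingers": 0, "dx": 0, "dy": 0, "dz": 0, "ax": 0, "ay": 0, "az": 0},
    {"fingers": 0, "dx": 0, "dy": 0, "dz": -10, "ax": 0, "ay": 0, "az": 0},
    {"fingers": 0, "dx": 0, "dy": 0, "dz": -35, "ax": 0, "ay": 0, "az": 0},
    {"fingers": 0, "dx": 0, "dy": 0, "dz": -70, "ax": 0, "ay": 0, "az": 0},
    {"fingers": 0, "dx": 10, "dy": 0, "dz": -90, "ax": 0, "ay": 0, "az": 0},
    {"fingers": 0, "dx": 50, "dy": 0, "dz": -100, "ax": 0, "ay": 0, "az": 0},
    {"fingers": 0, "dx": 95, "dy": 0, "dz": -105, "ax": 0, "ay": 0, "az": 0},
    {"fingers": 0, "dx": 140, "dy": 0, "dz": -105, "ax": 0, "ay": 0, "az": 0},
    {"fingers": 0, "dx": 180, "dy": 0, "dz": -105, "ax": 0, "ay": 0, "az": 0},
  ],
)

```text
time_s: 29.85
eef_pos: [0.5782, 0.0345, 0.1866]
orientation: [0.0, 0.753, 0.658, 0.001]
force: [1.4, 0.3, -0.0]
width: 0.094
grip_force: 0.0
```

>>> play_rows(
  deltas=[
    {"fingers": 0, "dx": 40, "dy": 0, "dz": 0, "ax": 0, "ay": 0, "az": 0},
    {"fingers": 0, "dx": 60, "dy": 0, "dz": 0, "ax": 0, "ay": 0, "az": 0},
    {"fingers": 0, "dx": 60, "dy": 0, "dz": 0, "ax": 0, "ay": 0, "az": 0},
    {"fingers": 0, "dx": 60, "dy": 0, "dz": 0, "ax": 0, "ay": 0, "az": 0},
  ],
)

```text
time_s: 30.25
eef_pos: [0.586, 0.0915, 0.186]
orientation: [0.0, 0.753, 0.658, -0.0]
force: [-0.3, -0.6, 0.5]
width: 0.0938
grip_force: 0.0
```

```bash
python3 caps.py; python3 - <<'E'
from h import *
q=robot.capture("scene")[0]
cv2.imwrite("pics/a3.png",cv2.resize(q[180:400,70:350],(784,600),interpolation=2)[:,:,::-1])
E
```

```text
scene yellow 418 [ 548.1 -201.6] [31.5 38.2] 80.8 mean [ 550.1 -201.7   88.9]
scene blue 490 [ 533.2 -312.5] [32.3 40.1] 81.1 mean [ 535.3 -312.3   88.7]
scene white 422 [ 555.5 -147.1] [32.2 40.3] 82.2 mean [ 557.6 -147.8   88.9]
scene black 404 [ 540.5 -257.2] [29.  37.5] 83.0 mean [ 542.8 -257.6   88.7]
top yellow 304 [ 544.4 -199.8] [32.9 38.7] 82.7 mean [ 543.8 -199.2   89.8]
top blue 311 [ 529.5 -311.6] [32.7 38.6] 82.2 mean [ 529.3 -311.    89.7]
top white 298 [ 552.4 -145.4] [31.9 38.6] 82.4 mean [ 551.7 -145.    90.1]
top black 293 [ 536.7 -255.3] [31.6 38.5] 81.9 mean [ 535.9 -254.7   90. ]
```

View pics/a3.png

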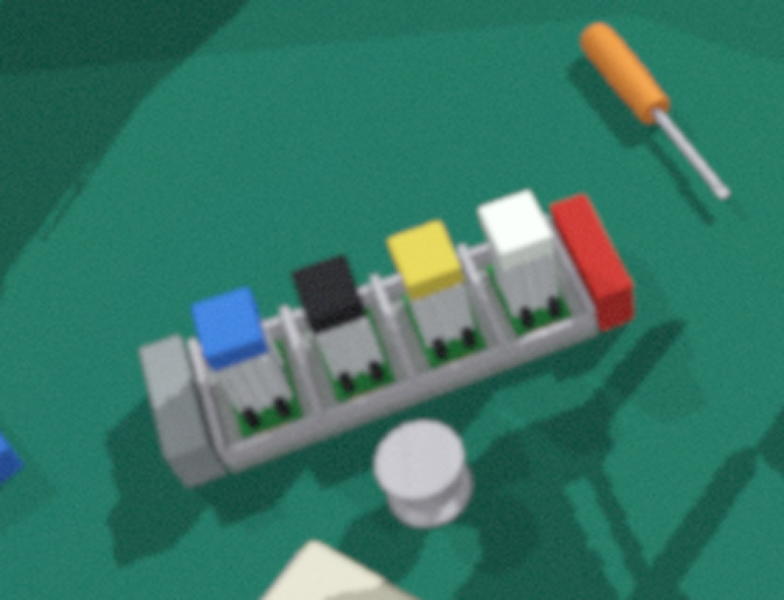

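The crop shows all four modules upright in their bays. From the red end they are white (515, 225), yellow (425, 260), black (330, 295) and blue (230, 330), the same order as the intake rack. The measured centres are within about 2 mm of the bay targets.

```bash
python3 -c "
from cell import robot
print(robot.job_done())"
```

```text
the job is handed in; nothing more can be done
None
```

The job is handed in, with no verdict returned: white, yellow, black and blue stand in the burn-in rack in that order from the red end, each upright and within about 2 mm of its bay centre by camera measurement.

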